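# Clear the angled punch rests and put both punches where they belong

## Robot

A 7-joint arm with a two-finger parallel gripper is mounted at the origin on a cart in front of the work surface, level with it; the furniture and walls round the work are solid. World frame = base frame: x ahead of the robot, y to its left, z up, the work surface at z = 0. Lengths are in m, angles in rad, forces in N, time in s.
With the tool pointing down it reaches from about 0.4 to 0.85 m from the base axis. Payload 10.4 kg.
Tool frame: the origin (TCP) lies midway between the tips of the shut fingers; the grasp point (between the pads) lies 19 mm behind it (manip.grasp_offset is the distance from the TCP to the grasp point, in m); z points along the fingers, y is the line along which they close (so a half turn about z gives the same grasp; the last joint's range is limited). The gripper opens to 85 mm and grips with 20 to 120 N. Pads are 22 mm wide; open, the fingers measure 114 mm over their backs; the gripper's body (76 mm by 85 mm) begins 54 mm behind the grasp point. The pads swing forward as they close: fully open they stand 13 mm farther back than shut.
Start: joints at [1.099, 0.332, -0.065, 1.46, 0.022, 1.35, -0.088], TCP at [0.271, -0.563, 0.196] pointing down, gripper open.
Joint ranges: [-2.6, 2.6], [-0.5, 2.12], [-1.47, 1.34], [0.16, 2.42], [-1.27, 4.41], [0.06, 2.06], [-2.6, 2.6]. Speed limits (rad/s): [2.22, 2.22, 2.79, 2.79, 3.14, 3.14, 3.14].

## Interface

Orientations are given as a unit quaternion [x, y, z, w].
In Python, from workcell import manip, eyes, sensors gives the robot as it stands (manip), with the cameras (eyes) and the readings (sensors).
- The arm moves only by the shell command python3 jog.py 'ROWS' [FORCE]. ROWS is rows parted by semicolons, their numbers by spaces, 1 to 20 of them, each of 7 numbers: a rotation vector rx, ry, rz in rad, then dx, dy, dz in m, then the opening from 0.0 (shut) to 1.0 (fully open); each row is the pose to reach, as a shift and turn from the pose commanded when the command began, along the tool's axes at that moment; what a row does not reach only later rows make up. A row lasts 1/8 s, in which the tool goes at most 0.0625 m and 0.188 rad, less where a joint would pass 70% of its speed; a pose out of reach is approached as far as the arm can. The fingers move at their own pace and stop on an object; FORCE is the grip in N (left out, the last holds). Time passes only in rows, so rows that do not move let the fingers close. It prints the time, the measured TCP pose, the force, the opening and the grip force at its end.
- sensors.get_obs(): the state, without advancing time (a new reading comes with each control period).
- eyes.camera(name): name is "scene" or "top"; returns the picture (420x560x3 uint8, blue, green, red); there is no depth.
- eyes.calibration(name): a dict with "fx", "fy", "cx", "cy" (pixels), "world_from_camera" (4x4, takes a point from camera to world coordinates). Camera axes: x right, y up, looking along -z (the intrinsics and any distortion apply to the point x, -y, -z); pixel columns grow to the right and rows downward; lengths in m; the calibration is good to about 2 mm. A picture is of the moment at which its call begins. calibration takes no time and is no camera call.
- manip.hand_in(): hands the job in; it is judged then, once.
The state is a dict: "clock": time; "joint_pos": joint angles; "joint_velocities": joint speeds; "tau": joint torques, N m; "position": TCP position; "ee_rot": TCP orientation; "ft_force": force on the tool from outside, world axes, zero at the start; "torque": the same for the moment, N m; "grip_width": opening from 0.0 (shut) to 1.0 (fully open); "grasp_force": force on a finger pad.
Only numpy, scipy, OpenCV 4.12 (cv2) and the standard library are available. Lean on these libraries where they do the work, as an engineer would, in place of code of your own. Each camera call takes 0.05 s, during which the arm holds its last target. There are 200 camera calls.

## Task

The two angled rod rests on the bench are wrongly filled. Take the screwdriver off the short rest and lay it flat inside the steel tray, move the stubby punch from the long rest to the short rest, and put the slender punch that lies on the bench on the long rest. Each punch must lie along both rods with its nose up the slope and its flat end down against the stop plate; leave the lids, tin, matchbox and everything else on the bench where they stand.

Things in the scene. Friction and masses are not known exactly. Their poses are not given: they have to be found in the camera images.
- long_rest: Longer fixed angled rest: two steel rods (6 mm thick, 105 mm long, axes 14 mm apart) rising at 35 degrees towards its own +x, with a stop plate 24 mm wide square to them at the low end, 24 mm above the rods' axes; thin legs, foot 122 x 64 x 8 mm. Origin: under the foot's centre, z up. Rod axes run from the stop's face at x -43, z 40 mm to x +43, z 100. The two rests may swap sides.
- long_seat (a point): Point fixed on the long rest where the middle of the slender punch's axis belongs (55 mm up the slope from the stop's face, 11 mm out from the plane of the rods' axes); its axes are those of the rest (not tilted).
- short_rest: Shorter fixed angled rest, same make and slope (35 degrees, rising to its own +x): rods 6 mm thick, 70 mm long, axes 20 mm apart; stop plate 30 mm wide, 24 mm above the rods' axes; foot 93 x 64 x 8 mm. Origin: under the foot's centre, z up. Rod axes run from the stop's face at x -29, z 40 mm to x +29, z 80.
- short_seat (a point): Point fixed on the short rest where the middle of the stubby punch's axis belongs (35 mm up the slope from the stop's face, 14 mm out from the plane of the rods' axes); axes as the rest.
- stubby_punch: Short thick turned steel punch, light grey, 70 mm long, 28 mm diameter, about 0.3 kg; a thick cylinder at the flat end and a thinner tapered nose. Own +y points from the nose to the flat end. Starts on the long rest, nose up the slope, flat end at the stop. Origin on its skin, at mid-length.
- stubby_mid (a point): Middle of the stubby punch's axis (axes as the punch: -y towards the nose). Grip about 8 mm towards the flat end from here.
- slender_punch: Long slim turned steel punch, dark grey, 110 mm long, 20 mm diameter, about 0.25 kg; thick cylinder at the flat end, tapered nose. Own +y points from the nose to the flat end. Starts lying on the open bench in front of the rests, nose more or less away from the robot. Origin on its skin, at mid-length.
- slender_mid (a point): Middle of the slender punch's axis (axes as the punch: -y towards the nose). Grip about 12 mm towards the flat end from here.
- screwdriver: Screwdriver with a yellow handle, 170 mm long, about 0.11 kg; handle 90 mm long, 29 mm thick, thin blade. Own +y points from the blade to the handle's end. Starts on the short rest, handle end at the stop, blade up the slope past the rods. Origin on its skin at mid-length.
- handle_mid (a point): Middle of the screwdriver's handle, on the axis: the place to grip (axes as the screwdriver: -y towards the blade).
- blade_tip (a point): Tip of the screwdriver's blade, on the axis, 125 mm from handle_mid.
- tray: Fixed open sheet-steel tray, 225 mm (own x) by 125 mm (own y), 32 mm high, with a rolled rim 6 mm thick; inside 219 x 119 mm, inner floor 3 mm above the bench. Origin: under its centre, at bench height; its long side runs roughly away from the robot.
- matchbox: Small yellow-brown matchbox, 36 x 52 x 14 mm, on the bench in front, at the right by the vice: leave it alone. Origin under its centre.
- lid: White stepped kettle lid, 101 mm across, 53 mm high, on the bench in front, at the left by the tray: leave it alone. Origin under its centre.
- tin: Yellow tin, 72 mm across, 77 mm high, behind the rests: leave it alone. Origin under its centre.

How it is judged:
By the outcome, as a careful person would: the job done as asked, in the order asked, and still so for the second after the job is handed in, with the robot touching nothing.
It also fails if it takes over 67 s, if anything falls off the work surface, if the arm or the gripper's body presses on something with over 40 N, if the wrist force passes 120 N, or if a joint passes its speed limit or range.

## Working session

There is one attempt and no reset: what is moved stays moved. The work goes in short steps, Python scripts to look and compute and a shell command to move; the robot and the scene stay as the last step left them, time stands still between calls to the robot, and variables do not carry over. Pictures are saved under pics/ and viewed, at most 10 in all, crops included, and the job is handed in when it is done.

```bash
ls; mkdir -p pics
python3 - <<'E'
from workcell import manip, eyes, sensors
import cv2
for n in("scene","top"):
    cv2.imwrite(f"pics/{n}0.png",cv2.resize(eyes.camera(n),(784,588),interpolation=cv2.INTER_CUBIC))
    print(eyes.calibration(n))
o=sensors.get_obs();print(o["clock"],o["position"],o["ee_rot"],manip.grasp_offset)
E
```

```text
jog.py
pics
workcell.py
{'fx': 411.4686990001239, 'fy': 411.4686990001239, 'cx': 285.9693459409182, 'cy': 206.35929778724778, 'world_from_camera': array([[-0.83712037,  0.40236042, -0.37058814,  0.26515175],
       [-0.54700986, -0.61959061,  0.56292778,  0.49885329],
       [-0.00311307,  0.67395369,  0.73876704,  0.77577721],
       [ 0.        ,  0.        ,  0.        ,  1.        ]])}
{'fx': 394.02982060043706, 'fy': 394.02982060043706, 'cx': 280.70308613923834, 'cy': 206.53198498247517, 'world_from_camera': array([[ 0.01408367,  0.99633954, -0.08431594,  0.50574771],
       [-0.99976721,  0.0126532 , -0.0174761 , -0.03553582],
       [-0.01634526,  0.08454244,  0.99628581,  1.1078806 ],
       [ 0.        ,  0.        ,  0.        ,  1.        ]])}
0.1 [ 0.27101106 -0.56277594  0.19527787] [ 9.74924517e-01  2.22534868e-01 -1.76533059e-04 -6.22258798e-04] 0.0187
```

View pics/top0.png

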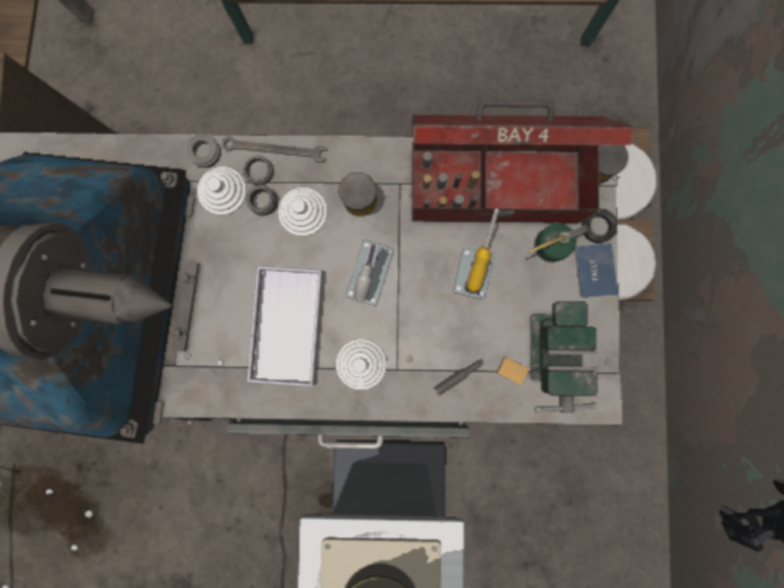

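View pics/scene0.png

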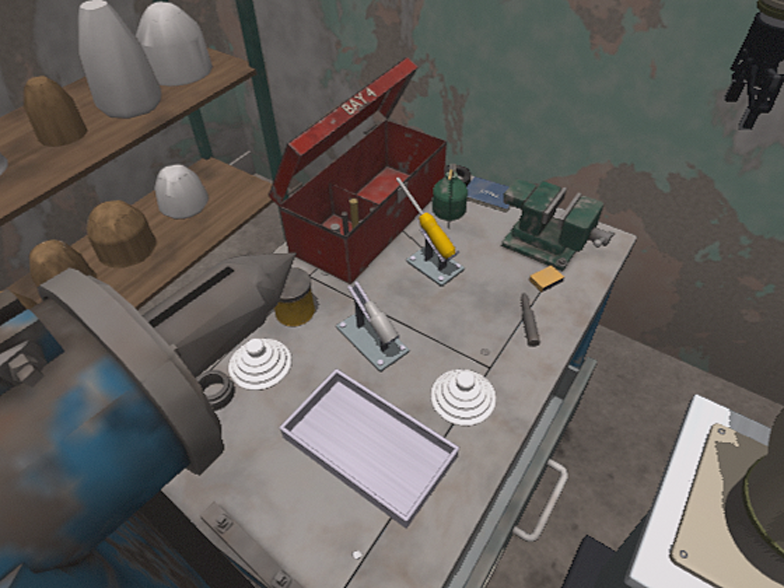

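```bash
cat > h.py <<'E'
import numpy as np, cv2
from workcell import manip, eyes, sensors
from scipy.spatial.transform import Rotation as R
C={n:eyes.calibration(n) for n in("scene","top")}
def proj(n,P):
    c=C[n];W=c["world_from_camera"];p=(np.atleast_2d(P)-W[:3,3])@W[:3,:3]
    return np.c_[c["cx"]+c["fx"]*p[:,0]/-p[:,2],c["cy"]-c["fy"]*p[:,1]/-p[:,2]]
def ray(n,uv):
    c=C[n];W=c["world_from_camera"]
    return W[:3,3],W[:3,:3]@[(uv[0]-c["cx"])/c["fx"],-(uv[1]-c["cy"])/c["fy"],-1]
def atz(n,uv,z):
    o,d=ray(n,uv);return o+d*(z-o[2])/d[2]
def tri(a,b):
    o1,d1=ray("scene",a);o2,d2=ray("top",b)
    s=np.linalg.lstsq(np.c_[d1,-d2],o2-o1,rcond=None)[0]
    p,q=o1+s[0]*d1,o2+s[1]*d2
    return (p+q)/2,np.linalg.norm(p-q)
def crop(im,x,y,w,h,k): return cv2.resize(im[y:y+h,x:x+w],None,fx=k,fy=k,interpolation=cv2.INTER_CUBIC)
E
python3 - <<'E'
from h import *
t=eyes.camera("top");s=eyes.camera("scene")
np.save("t0.npy",t);np.save("s0.npy",s)
cv2.imwrite("pics/c1.png",crop(t,240,140,130,80,6))
A=crop(s,236,120,100,148,4);B=np.zeros((592,390,3),np.uint8)
b=crop(t,305,250,75,38,5);B[:b.shape[0],:b.shape[1]]=b
b=crop(s,360,200,60,56,6);B[200:200+b.shape[0],:b.shape[1]]=b
cv2.imwrite("pics/c2.png",np.hstack([A,B]))
# tray
hsv=cv2.cvtColor(t,cv2.COLOR_BGR2HSV);print(t[230,200],t[230,250])
E
```

```text
[214 215 218] [153 161 168]
```

View pics/c1.png

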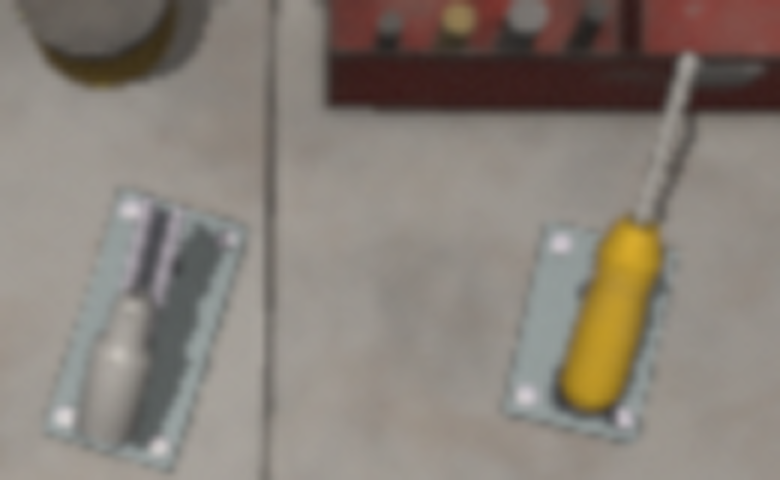

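View pics/c2.png

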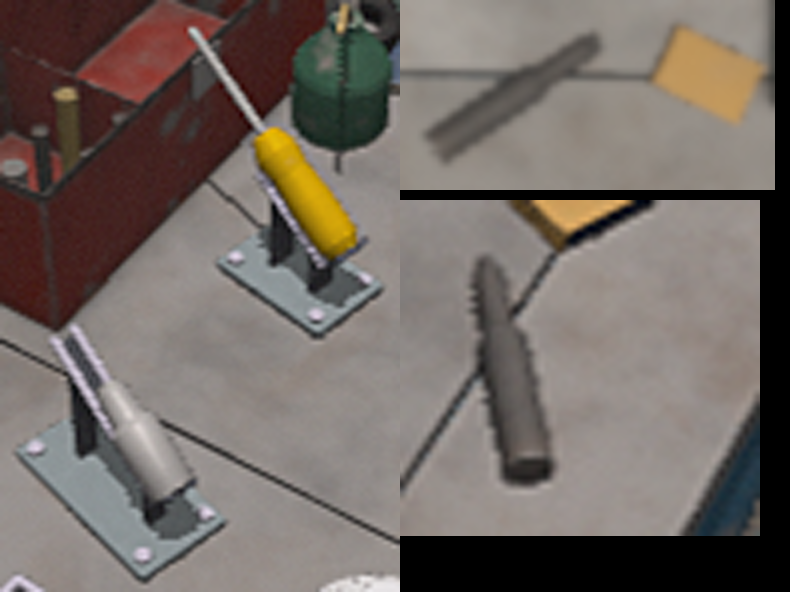

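```bash
cat > fit.py <<'E'
from h import *
from scipy.optimize import least_squares
px=lambda x,y,k,ox,oy:((x+.5)/k-.5+ox,(y+.5)/k-.5+oy)
T1=lambda x,y:px(x,y,6,240,140)
S1=lambda x,y:px(x,y,4,236,120)
def fit(L,top,sc,sidx,g):
    c=np.array([[L/2,.032,.008],[L/2,-.032,.008],[-L/2,-.032,.008],[-L/2,.032,.008]])
    def f(p):
        P=R.from_euler("z",p[2]).apply(c)+[p[0],p[1],0]
        return np.r_[(proj("top",P)-top).ravel(),(proj("scene",P[sidx])-sc).ravel()]
    r=least_squares(f,g);print("rest",r.x.round(4),np.degrees(r.x[2]).round(2),"res",r.fun.reshape(-1,2).round(1).tolist());return r.x
long=fit(.122,[T1(120,188),T1(247,225),T1(175,472),T1(45,433)],[S1(17,455),S1(145,578),S1(226,521)],[0,3,2],[.55,0,-.2])
short=fit(.093,[T1(545,222),T1(680,255),T1(637,442),T1(503,412)],[S1(218,262),S1(318,337),S1(382,290)],[0,3,2],[.55,-.2,-.2])
a=np.radians(35);u=np.array([np.cos(a),0,np.sin(a)]);n=np.array([-np.sin(a),0,np.cos(a)])
def pt(r,x0,s,o): # point s up the slope, o out
    return R.from_euler("z",r[2]).apply(np.array([x0,0,.040])+s*u+o*n)+[r[0],r[1],0]
E
cat > m1.py <<'E'
from fit import *
K={"stub_mid":pt(long,-.043,.035,.0155),"stub_nose":pt(long,-.043,.07,.0155),"stub_flat":pt(long,-.043,0,.0155),
"handle":pt(short,-.029,.045,.0144),"tip":pt(short,-.029,.17,.0144),"hend":pt(short,-.029,0,.0144),"long_seat":pt(long,-.043,.055,.011),"short_seat":pt(short,-.029,.035,.014),"rodtopL":pt(long,-.043,.105,0)}
for k,P in K.items():
    t=proj("top",P)[0];s=proj("scene",P)[0]
    print(k,P.round(4),"c1",((t-[240,140]+.5)*6-.5).round(),"c2",((s-[236,120]+.5)*4-.5).round())
T2=lambda x,y:px(x,y,5,305,250);S2=lambda x,y:px(x-400,y-200,6,360,200)
for k,A,B in(("nose",S2(485,262),T2(597,40)),("flat",S2(527,470),T2(440,143))):
    print(k,tri(A,B),atz("scene",A,.01).round(4),atz("top",B,.01).round(4))
t=np.load("t0.npy")
hsv=cv2.cvtColor(t,cv2.COLOR_BGR2HSV);m=((t.min(2)>180)*255).astype(np.uint8);m[:, :170]=0;m[:,240:]=0;m[:180]=0
m=cv2.morphologyEx(m,cv2.MORPH_OPEN,np.ones((3,3)));cs,_=cv2.findContours(m,0,2);c=max(cs,key=cv2.contourArea)
b=cv2.boxPoints(cv2.minAreaRect(c));print("tray",b.round(1).tolist())
P=np.array([atz("top",q,.029) for q in b]);print(P.round(3).tolist(),P.mean(0))
E
python3 m1.py
sed -i 's/^T2=.*/T2=lambda x,y:px(x-400,y,5,305,250);S2=lambda x,y:px(x-400,y-200,6,360,200)/' m1.py; python3 m1.py|grep -E "nose|flat"
cat > g.py <<'E'
from h import *
# d(point, yaw_deg, tilt_deg, out): target TCP = point + out*(outward normal); prints rotvec and shift in tool axes
def rot(yaw,tilt):
    return R.from_euler("z",yaw,degrees=True)*R.from_euler("y",-tilt,degrees=True)*R.from_euler("x",180,degrees=True)
def go(P,yaw,tilt,out,label=""):
    o=sensors.get_obs();R0=R.from_quat(o["ee_rot"]);p0=o["position"]
    T=rot(yaw,tilt);t=np.array(P)-out*T.as_matrix()[:,2]
    print(label,"rows",(R0.inv()*T).as_rotvec().round(3),R0.inv().apply(t-p0).round(4),"| target",t.round(3),"at",p0.round(4),"t",round(o["clock"],2),
     "dist",np.linalg.norm(t-p0).round(3),"ang",(R0.inv()*T).magnitude().round(2))
E
python3 - <<'E'
from g import *
go([.271,-.563,.30],25.7,0,0,"up")
go([.56,-.16,.28],-13,20,0,"travel")
go([.632,-.176,.0776],-13,35,.08,"hover")
go([.632,-.176,.0776],-13,35,-.011,"grip")
print(sensors.get_obs()["joint_pos"])
E
```

```text
stub_nose [0.6366 0.0299 0.0928] c1 [138. 297.] c2 [106. 384.]
stub_flat [0.5814 0.0454 0.0527] c1 [107. 430.] c2 [175. 491.]
nose (array([ 0.45907716, -0.1929718 ,  0.01087869]), np.float64(0.0009597250200955692)) [ 0.4589 -0.194   0.01  ] [ 0.4595 -0.1929  0.01  ]
flat (array([ 0.40075161, -0.10740053,  0.00515571]), np.float64(0.0015923321521700226)) [ 0.3992 -0.1039  0.01  ] [ 0.402  -0.1068  0.01  ]Traceback (most recent call last):
  File "<stdin>", line 2, in <module>
  File "g.py", line 9, in go
    "dist",np.linalg.norm(t-p0).round(3),"ang",(R0.inv()*T).magnitude().round(2))
                                               ^^^^^^^^^^^^^^^^^^^^^^^^^^^^^^
AttributeError: 'float' object has no attribute 'round'
```

```bash
sed -i 's/,"ang".*/)/' g.py
cat > p1.py <<'E'
from g import *
go([.271,-.563,.30],25.7,0,0,"up")
go([.54,-.16,.30],-13,20,0,"travel")
go([.632,-.176,.0776],-13,35,.08,"hover")
go([.632,-.176,.0776],-13,35,-.011,"grip")
E
python3 p1.py
```

```text
up rows [-0.001  0.     0.   ] [-1.000e-04 -0.000e+00 -1.045e-01] | target [ 0.271 -0.563  0.3  ] at [ 0.271  -0.5629  0.1955] t 0.2 dist 0.104
travel rows [-0.119  0.336  0.669] [ 0.4171 -0.2464 -0.1043] | target [ 0.54 -0.16  0.3 ] at [ 0.271  -0.5629  0.1955] t 0.2 dist 0.496
hover rows [-0.207  0.587  0.654] [ 0.4573 -0.2206  0.0526] | target [ 0.587 -0.166  0.143] at [ 0.271  -0.5629  0.1955] t 0.2 dist 0.51
grip rows [-0.207  0.587  0.654] [ 0.498  -0.1879  0.1271] | target [ 0.638 -0.177  0.069] at [ 0.271  -0.5629  0.1955] t 0.2 dist 0.547
```

```bash
python3 jog.py '0 0 0 0 0 -0.05 0.7;0 0 0 0 0 -0.104 0.7;-.119 .336 .669 .417 -.246 -.104 .7;-.119 .336 .669 .417 -.246 -.104 .7;-.119 .336 .669 .417 -.246 -.104 .7;-.119 .336 .669 .417 -.246 -.104 .7;-.119 .336 .669 .417 -.246 -.104 .7;-.119 .336 .669 .417 -.246 -.104 .7;-.119 .336 .669 .417 -.246 -.104 .7;-.119 .336 .669 .417 -.246 -.104 .7;-.119 .336 .669 .417 -.246 -.104 .7;-.207 .587 .654 .457 -.221 .053 .7;-.207 .587 .654 .457 -.221 .053 .7;-.207 .587 .654 .457 -.221 .053 .7;-.207 .587 .654 .457 -.221 .053 .7;-.207 .587 .654 .457 -.221 .053 .7' 40; python3 p1.py|tail -1
```

```text
clock: 2.2
position: [0.5878, -0.1668, 0.1454]
ee_rot: [0.947, -0.108, 0.3, 0.035]
ft_force: [-0.0, -0.5, 0.5]
grip_width: 0.7
grasp_force: 0.0
grip rows [ 0.002 -0.002 -0.   ] [-0.0021 -0.0011  0.0924] | target [ 0.638 -0.177  0.069] at [ 0.5878 -0.1668  0.1454] t 2.2 dist 0.092
```

```bash
python3 jog.py '0 0 0 -.002 -.001 .03 .7;0 0 0 -.002 -.001 .06 .7;0 0 0 -.002 -.001 .08 .7;0 0 0 -.002 -.001 .0924 .7;0 0 0 -.002 -.001 .0924 .7;0 0 0 -.002 -.001 .0924 .2;0 0 0 -.002 -.001 .0924 .2;0 0 0 -.002 -.001 .0924 .2;0 0 0 -.002 -.001 .0924 .2;0 0 0 -.002 -.001 .0924 .2;0 0 0 -.002 -.001 .0924 .2' 40
python3 - <<'E'
from g import *
P=np.array([.632,-.176,.0776])
go(P+[0,0,.1],-13,35,-.011,"lift")
go([.53,0,.28],-8,20,0,"mid")
go([.484,.191,.0185+.08],-2.8,0,-.011,"tray hover")
E
```

```text
clock: 3.58
position: [0.6373, -0.1763, 0.0661]
ee_rot: [0.948, -0.108, 0.299, 0.034]
ft_force: [-0.4, 0.5, 0.3]
grip_width: 0.199
grasp_force: 0.0
lift rows [ 0.001 -0.     0.   ] [ 0.0596  0.0009 -0.0833] | target [ 0.638 -0.177  0.169] at [ 0.6373 -0.1763  0.0661] t 3.58 dist 0.102
mid rows [ 0.041 -0.262 -0.077] [ 0.0046 -0.1475 -0.258 ] | target [0.53 0.   0.28] at [ 0.6373 -0.1763  0.0661] t 3.58 dist 0.297
tray hover rows [ 0.055 -0.609 -0.172] [-0.1776 -0.3234 -0.1508] | target [0.484 0.191 0.088] at [ 0.6373 -0.1763  0.0661] t 3.58 dist 0.399
```

Run:
```python
from h import *
t=eyes.camera("top");s=eyes.camera("scene")
A=crop(s,236,100,130,130,4);B=crop(t,310,130,65,130,4)
cv2.imwrite("pics/d1.png",np.hstack([A,B]))
o=sensors.get_obs();print(o["grip_width"],proj("scene",o["position"]),((proj("scene",o["position"])-[236,100])*4))
```

```text
0.19968530593134484 [[309.65675961 170.90398778]] [[294.62703843 283.61595113]]
```

View pics/d1.png

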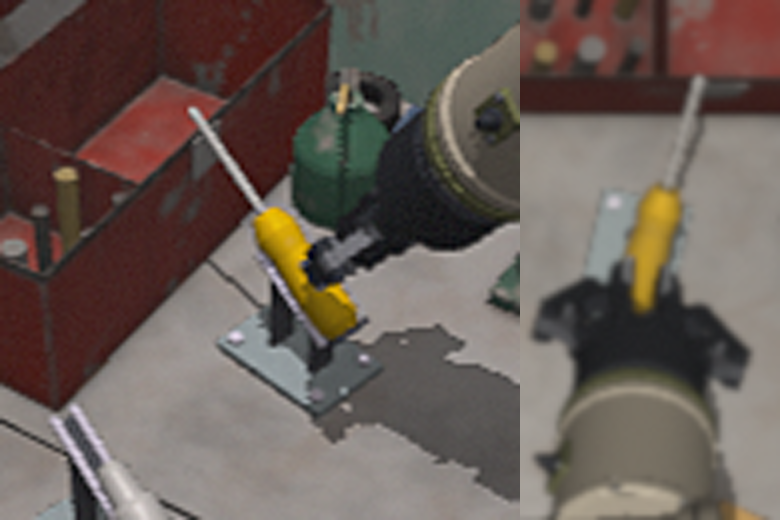

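```bash
python3 jog.py '0 0 0 0 0 0 0;0 0 0 0 0 0 0;0 0 0 0 0 0 0;0 0 0 0 0 0 0' 40
```

```text
clock: 4.18
position: [0.6373, -0.1764, 0.0662]
ee_rot: [0.948, -0.108, 0.299, 0.034]
ft_force: [-0.0, -0.2, -0.9]
grip_width: 0.003
grasp_force: 0.0
```

Run:
```python
from h import *
t=eyes.camera("top");s=eyes.camera("scene")
A=crop(s,280,130,65,75,8);B=crop(t,325,150,35,75,8)
P=sensors.get_obs();q=R.from_quat(P["ee_rot"]).as_matrix()[:,2]
print(P["position"],q)
for d in(0,-.019):
  p=P["position"]+d*q; print((proj("scene",p)[0]-[280,130]+.5)*8,(proj("top",p)[0]-[325,150]+.5)*8+[520,0])
cv2.imwrite("pics/d2.png",np.hstack([A,B]))
```

```text
[ 0.63730858 -0.17641571  0.06619525] [ 0.55884581 -0.12974357 -0.81905919]
[241.40225153 330.92567474] [650.77305361 332.05745114]
[268.56186922 311.2178767 ] [649.63512763 358.337785  ]
```

View pics/d2.png

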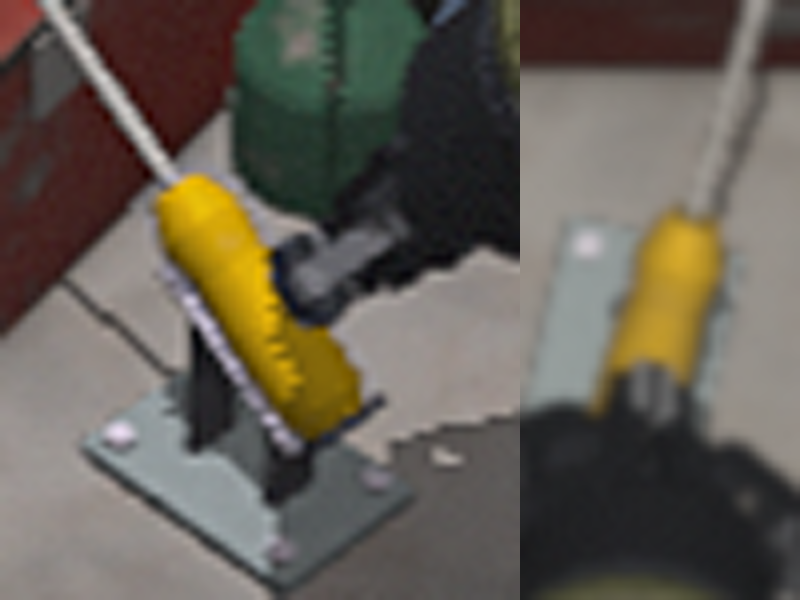

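Run:
```python
from h import *
o=sensors.get_obs();Q=R.from_quat(o["ee_rot"])
for a in((285,290),(295,297),(295,305)):
  for b in((650,360),(650,368)):
    p,e=tri(((a[0]+.5)/8-.5+280,(a[1]+.5)/8-.5+130),((b[0]-520+.5)/8-.5+325,(b[1]+.5)/8-.5+150))
    print(a,b,p.round(4),round(e,4),"tool frame",Q.inv().apply(p-o["position"]).round(4))
print(o["joint_pos"],o["tau"])
```

```text
(285, 290) (650, 360) [ 0.623  -0.1735  0.0928] 0.0036 tool frame [ 0.0034  0.0004 -0.0302]
(285, 290) (650, 368) [ 0.6214 -0.1729  0.0939] 0.0013 tool frame [ 0.0025  0.0001 -0.0321]
(295, 297) (650, 360) [ 0.6218 -0.1746  0.09  ] 0.007 tool frame [ 0.001   0.0017 -0.0284]
(295, 297) (650, 368) [ 0.6202 -0.1739  0.0911] 0.0046 tool frame [ 0.0002  0.0015 -0.0303]
(295, 305) (650, 360) [ 0.6222 -0.1752  0.0861] 0.0073 tool frame [-0.0009  0.0022 -0.0249]
(295, 305) (650, 368) [ 0.6205 -0.1745  0.0872] 0.0049 tool frame [-0.0017  0.002  -0.0268]
[ 0.65672108  0.20511586 -0.49843075  2.10317591  0.44639724  0.26855706
 -1.99553484] [-1.42412096e-04 -4.41921008e+01 -3.13906945e+00 -3.32758176e+01
  3.47848730e-01 -2.78651275e+00 -8.33864101e-05]
```

```bash
python3 jog.py '0 0 0 0 0 -.03 .4;0 0 0 0 0 -.045 .7;0 0 0 0 0 -.045 .7;0 0 0 0 0 -.045 .7;0 0 0 0 0 -.02 .7;0 0 0 0 0 0 .7;0 0 0 0 0 .015 .7;0 0 0 0 0 .026 .7;0 0 0 0 0 .026 .7;0 0 0 0 0 .026 0;0 0 0 0 0 .026 0;0 0 0 0 0 .026 0;0 0 0 0 0 .026 0;0 0 0 0 0 .026 0' 40;python3 - <<'E'
from h import *
t=eyes.camera("top");s=eyes.camera("scene")
A=crop(s,280,130,65,75,8);B=crop(t,325,150,35,75,8)
cv2.imwrite("pics/d3.png",np.hstack([A,B]))
E
```

```text
clock: 6.02
position: [0.6518, -0.1805, 0.0452]
ee_rot: [0.947, -0.108, 0.299, 0.035]
ft_force: [-4.0, -2.4, 4.4]
grip_width: 0.324
grasp_force: 39.9
```

Run:
```python
from g import *
o=sensors.get_obs();print("obj in tool",R.from_quat(o["ee_rot"]).inv().apply(np.array([.632,-.176,.0776])-o["position"]).round(4))
P=np.array([.632,-.176,.0776])
go(P+[0,0,.1],-13,35,-.0375,"lift")
go([.54,0,.24],-8,20,0,"mid")
go([.484,.191,.0185+.08],-2.8,0,-.0375,"tray hover")
```

```text
obj in tool [ 0.0021  0.0002 -0.0382]
lift rows [ 0.002 -0.     0.   ] [ 0.0594  0.0002 -0.0826] | target [ 0.653 -0.181  0.147] at [ 0.6517 -0.1804  0.0452] t 6.12 dist 0.102
mid rows [ 0.042 -0.262 -0.078] [-0.0106 -0.1503 -0.2456] | target [0.54 0.   0.24] at [ 0.6517 -0.1804  0.0452] t 6.12 dist 0.288
tray hover rows [ 0.056 -0.609 -0.173] [-0.1932 -0.3239 -0.1552] | target [0.484 0.191 0.061] at [ 0.6517 -0.1804  0.0452] t 6.12 dist 0.408
```

```bash
python3 jog.py '0 0 0 .02 0 -.028 0;0 0 0 .059 0 -.083 0;0 0 0 .059 0 -.083 0;.042 -.262 -.078 -.011 -.15 -.246 0;.042 -.262 -.078 -.011 -.15 -.246 0;.042 -.262 -.078 -.011 -.15 -.246 0;.042 -.262 -.078 -.011 -.15 -.246 0;.042 -.262 -.078 -.011 -.15 -.246 0;.056 -.609 -.173 -.193 -.324 -.155 0;.056 -.609 -.173 -.193 -.324 -.155 0;.056 -.609 -.173 -.193 -.324 -.155 0;.056 -.609 -.173 -.193 -.324 -.155 0;.056 -.609 -.173 -.193 -.324 -.155 0;.056 -.609 -.173 -.193 -.324 -.155 0;.056 -.609 -.173 -.193 -.324 -.155 0;.056 -.609 -.173 -.193 -.324 -.155 0;.056 -.609 -.173 -.193 -.324 -.155 0' 40;python3 - <<'E'
from h import *
t=eyes.camera("top");s=eyes.camera("scene")
B=crop(t,170,170,80,115,5);A=crop(s,200,225,100,145,4)
cv2.imwrite("pics/e1.png",np.hstack([A[:575],B[:575]]))
E
```

```text
clock: 8.25
position: [0.4849, 0.1907, 0.0614]
ee_rot: [1.0, -0.025, 0.001, -0.0]
ft_force: [-0.4, -0.1, -1.6]
grip_width: 0.325
grasp_force: 40.9
```

View pics/e1.png

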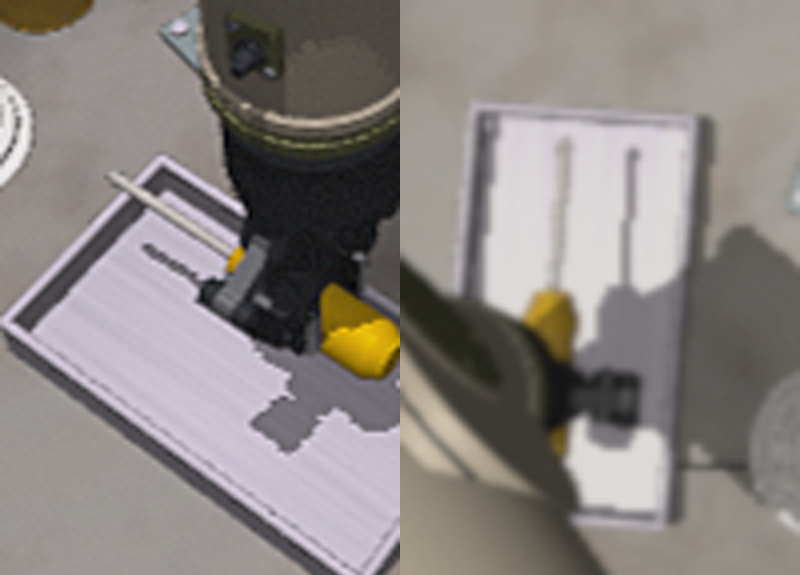

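Run:
```python
from g import *
from fit import px
p,e=tri(px(110,177,4,200,225),px(567-400,140,5,170,170));o=sensors.get_obs()
print("tip",p,e,"in tool",R.from_quat(o["ee_rot"]).inv().apply(p-o["position"]).round(4))
for z in(.0,-.0):pass
h=o["position"]+[0.002,0,.038]
print("pred tip",h+.125*np.array([np.cos(.0489),-np.sin(.0489),0]))
go([.478,.1915,.019],-2.8,0,-.0375,"place")
```

```text
rest [ 0.6314  0.0314 -0.2738] -15.69 res [[-0.3, 0.1], [0.3, 0.2], [-0.1, 0.5], [-0.3, 0.6], [-1.1, -1.0], [-0.4, 0.3], [0.7, -0.7]]
rest [ 0.6324 -0.1761 -0.227 ] -13.01 res [[0.2, 0.1], [-0.1, -0.1], [-0.4, 0.9], [-0.5, 0.4], [-0.8, -0.2], [-0.3, -0.4], [0.5, -1.2]]
tip [0.61181112 0.18357907 0.09698712] 0.0003129799772135754 in tool [ 0.1275  0.0011 -0.0356]
pred tip [0.61143341 0.18484169 0.09924155]
place rows [-0.    -0.001 -0.   ] [-0.0067 -0.0002  0.0797] | target [ 0.478  0.192 -0.019] at [0.4846 0.191  0.0612] t 8.35 dist 0.08
```

```bash
python3 jog.py '0 0 0 -.007 0 .03 0;0 0 0 -.007 0 .055 0;0 0 0 -.007 0 .07 0;0 0 0 -.007 0 .075 0;0 0 0 -.007 0 .077 0;0 0 0 -.007 0 .079 0;0 0 0 -.007 0 .079 0' 40
```

```text
clock: 9.22
position: [0.4774, 0.192, -0.0178]
ee_rot: [1.0, -0.024, 0.0, -0.0]
ft_force: [0.1, 0.1, -1.3]
grip_width: 0.321
grasp_force: 40.9
```

```bash
python3 jog.py '0 0 0 0 0 .001 0;0 0 0 0 0 .0015 0;0 0 0 0 0 .0015 0' 40; python3 jog.py '0 0 0 0 0 .001 0;0 0 0 0 0 .0015 0;0 0 0 0 0 .0015 0' 40
```

```text
clock: 9.6
position: [0.4774, 0.192, -0.019]
ee_rot: [1.0, -0.024, 0.0, -0.0]
ft_force: [-2.0, -1.0, 7.9]
grip_width: 0.32
grasp_force: 42.0
clock: 9.98
position: [0.4775, 0.192, -0.0192]
ee_rot: [1.0, -0.024, 0.001, 0.001]
ft_force: [-9.7, -5.8, 28.8]
grip_width: 0.32
grasp_force: 44.6
```

```bash
cat > p2.py <<'E'
from g import *
import io,contextlib
with contextlib.redirect_stdout(io.StringIO()): from fit import *
G=pt(long,-.043,.027,.0155)
go([.51,.13,.2],-9,15,0,"mid")
go(G,-15.7,35,.05,"hover")
go(G,-15.7,35,-.036,"grip")
S=pt(short,-.029,.027,.014)
go(G+[0,0,.1],-15.7,35,-.036,"lift")
go(S+[0,0,.1],-13,35,-.036,"hoverS")
go(S+.02*np.array([-.559,.129,.819]),-13,35,-.036,"nearS")
go(S,-13,35,-.036,"placeS")
E
python3 jog.py '0 0 0 0 0 -.002 0;0 0 0 0 0 -.002 .6;0 0 0 0 0 -.002 .6;0 0 0 0 0 -.002 .6;0 0 0 0 0 -.03 .6;0 0 0 0 0 -.08 .65;0 0 0 0 0 -.12 .7;0 0 0 0 0 -.12 .7' 40; python3 p2.py
```

```text
clock: 10.98
position: [0.4788, 0.1927, 0.1015]
ee_rot: [1.0, -0.024, 0.003, -0.001]
ft_force: [0.7, 0.9, -0.8]
grip_width: 0.701
grasp_force: 0.0
mid rows [-0.016  0.257  0.108] [ 0.0347  0.0609 -0.0984] | target [0.51 0.13 0.2 ] at [0.4788 0.1927 0.1015] t 10.97 dist 0.121
hover rows [-0.071  0.603  0.218] [ 0.1033  0.1406 -0.0073] | target [0.575 0.047 0.109] at [0.4788 0.1927 0.1015] t 10.97 dist 0.175
grip rows [-0.071  0.603  0.218] [0.151  0.1518 0.0633] | target [0.623 0.034 0.039] at [0.4788 0.1927 0.1015] t 10.97 dist 0.223
lift rows [-0.071  0.603  0.218] [ 0.1515  0.1517 -0.0367] | target [0.623 0.034 0.139] at [0.4788 0.1927 0.1015] t 10.97 dist 0.217
hoverS rows [-0.057  0.604  0.173] [ 0.177   0.3619 -0.0357] | target [ 0.638 -0.177  0.137] at [0.4788 0.1927 0.1015] t 10.97 dist 0.404
nearS rows [-0.057  0.604  0.173] [0.1653 0.36   0.0479] | target [ 0.627 -0.175  0.054] at [0.4788 0.1927 0.1015] t 10.97 dist 0.399
placeS rows [-0.057  0.604  0.173] [0.1765 0.3621 0.0643] | target [ 0.638 -0.177  0.037] at [0.4788 0.1927 0.1015] t 10.97 dist 0.408
```

```bash
python3 jog.py '-.016 .257 .108 .035 .061 -.098 .7;-.016 .257 .108 .035 .061 -.098 .7;-.016 .257 .108 .035 .061 -.098 .7;-.071 .603 .218 .103 .141 -.007 .7;-.071 .603 .218 .103 .141 -.007 .7;-.071 .603 .218 .103 .141 -.007 .7;-.071 .603 .218 .103 .141 -.007 .7;-.071 .603 .218 .103 .141 -.007 .7' 40; python3 p2.py | sed -n 3p
```

```text
clock: 11.98
position: [0.5669, 0.0448, 0.111]
ee_rot: [0.946, -0.129, 0.295, 0.038]
ft_force: [0.2, 0.4, -0.3]
grip_width: 0.696
grasp_force: 0.0
grip rows [-0.005  0.007  0.001] [ 0.0055 -0.0041  0.0917] | target [0.623 0.034 0.039] at [0.5669 0.0448 0.111 ] t 11.97 dist 0.092
```

```bash
python3 jog.py '0 0 0 0 0 0 .7;0 0 0 0 0 0 .7'; python3 p2.py | sed -n 3p
```

```text
clock: 12.22
position: [0.5675, 0.0457, 0.1119]
ee_rot: [0.946, -0.128, 0.296, 0.039]
ft_force: [0.5, 0.7, 0.2]
grip_width: 0.7
grasp_force: 0.0
grip rows [-0.005  0.004  0.004] [ 0.0046 -0.003   0.0922] | target [0.623 0.034 0.039] at [0.5675 0.0457 0.1119] t 12.22 dist 0.092
```

```bash
python3 jog.py '0 0 0 .0046 -.003 .02 .7;0 0 0 .0046 -.003 .05 .7;0 0 0 .0046 -.003 .075 .7;0 0 0 .0046 -.003 .092 .7;0 0 0 .0046 -.003 .092 .7;0 0 0 .0046 -.003 .092 .7' 60; python3 p2.py | sed -n 3p
```

```text
clock: 12.98
position: [0.5741, 0.0259, 0.0709]
ee_rot: [0.951, -0.136, 0.277, -0.006]
ft_force: [0.0, -0.7, -0.2]
grip_width: 0.696
grasp_force: 0.0
grip rows [-0.081  0.055 -0.036] [ 0.0202 -0.0173  0.0524] | target [0.623 0.034 0.039] at [0.5741 0.0259 0.0709] t 12.97 dist 0.059
```

Run:
```python
from workcell import manip, eyes, sensors
print(sensors.get_obs()["joint_pos"].round(3))
```

```text
[ 0.629  0.054 -0.878  2.233  0.612  0.406 -2.602]
```

```bash
sed -i 's/^    return R.from_euler("z",yaw.*/&*R.from_euler("z",180,degrees=True)/' g.py; python3 jog.py '0 0 0 0 0 -.05 .7;0 0 -.1 0 0 -.08 .7;0 0 -1.5 0 0 -.08 .7;0 0 -1.5 0 0 -.08 .7;0 0 -1.5 0 0 -.08 .7;0 0 -1.5 0 0 -.08 .7;0 0 -1.5 0 0 -.08 .7;0 0 -1.5 0 0 -.08 .7;0 0 -1.5 0 0 -.08 .7;0 0 -1.5 0 0 -.08 .7;0 0 -3 0 0 -.08 .7;0 0 -3 0 0 -.08 .7;0 0 -3 0 0 -.08 .7;0 0 -3 0 0 -.08 .7;0 0 -3 0 0 -.08 .7;0 0 -3 0 0 -.08 .7;0 0 -3 0 0 -.08 .7;0 0 -3 0 0 -.08 .7;0 0 -3 0 0 -.08 .7' 60; python3 p2.py | sed -n 2,3p;  python3 - <<'E'
from workcell import manip, eyes, sensors
print(sensors.get_obs()["joint_pos"].round(3))
E
```

```text
clock: 15.35
position: [0.5316, 0.0316, 0.1388]
ee_rot: [0.203, 0.939, 0.026, 0.276]
ft_force: [-0.0, 0.2, -0.7]
grip_width: 0.698
grasp_force: 0.0
hover rows [ 0.077 -0.06  -0.177] [-0.012   0.0254  0.0472] | target [0.575 0.047 0.109] at [0.5316 0.0316 0.1388] t 15.35 dist 0.055
grip rows [ 0.077 -0.06  -0.177] [-0.0178  0.0193  0.1328] | target [0.623 0.034 0.039] at [0.5316 0.0316 0.1388] t 15.35 dist 0.135
[ 0.055 -0.202 -0.323  2.277  0.28   0.551  0.665]
```

```bash
python3 jog.py '.077 -.06 -.177 -.012 .025 .02 .7;.077 -.06 -.177 -.012 .025 .047 .7;.077 -.06 -.177 -.013 .024 .06 .7;.077 -.06 -.177 -.013 .024 .06 .7;.077 -.06 -.177 -.013 .024 .06 .7' 60; python3 p2.py | sed -n 3p
```

```text
clock: 15.98
position: [0.5824, 0.0452, 0.0999]
ee_rot: [0.131, 0.945, -0.041, 0.298]
ft_force: [0.4, -0.2, 0.6]
grip_width: 0.697
grasp_force: 0.0
grip rows [ 0.001  0.001 -0.001] [ 0.001  -0.0001  0.074 ] | target [0.623 0.034 0.039] at [0.5824 0.0452 0.0999] t 15.97 dist 0.074
```

```bash
python3 jog.py '0 0 0 .001 0 .03 .7;0 0 0 .001 0 .055 .7;0 0 0 .001 0 .068 .7;0 0 0 .001 0 .074 .7;0 0 0 .001 0 .074 .7;0 0 0 .001 0 .074 0;0 0 0 .001 0 .074 0;0 0 0 .001 0 .074 0;0 0 0 .001 0 .074 0;0 0 0 .001 0 .074 0' 60; python3 p2.py | sed -n '3,$p'
```

```text
clock: 17.23
position: [0.623, 0.0352, 0.0396]
ee_rot: [0.129, 0.945, -0.04, 0.299]
ft_force: [-6.9, 2.9, 7.0]
grip_width: 0.282
grasp_force: 58.1
grip rows [0.002 0.002 0.002] [ 0.0005 -0.0015  0.0008] | target [0.623 0.034 0.039] at [0.623  0.0352 0.0396] t 17.23 dist 0.002
lift rows [0.002 0.002 0.002] [-0.057  -0.0014 -0.081 ] | target [0.623 0.034 0.139] at [0.623  0.0352 0.0396] t 17.23 dist 0.099
hoverS rows [-0.025  0.002 -0.037] [-0.1148 -0.2008 -0.039 ] | target [ 0.638 -0.177  0.137] at [0.623  0.0352 0.0396] t 17.23 dist 0.235
nearS rows [-0.025  0.002 -0.037] [-0.0573 -0.2014  0.0228] | target [ 0.627 -0.175  0.054] at [0.623  0.0352 0.0396] t 17.23 dist 0.211
placeS rows [-0.025  0.002 -0.037] [-0.0573 -0.2009  0.0428] | target [ 0.638 -0.177  0.037] at [0.623  0.0352 0.0396] t 17.23 dist 0.213
```

```bash
python3 jog.py '0 0 0 0 0 0 .6;0 0 0 0 0 0 .6;0 0 0 0 -.0015 .005 .6;0 0 0 0 -.0015 .01 .6;0 0 0 0 -.0015 .01 .6;0 0 0 0 -.0015 .01 0;0 0 0 0 -.0015 .01 0;0 0 0 0 -.0015 .01 0;0 0 0 0 -.0015 .01 0;0 0 0 0 -.0015 .01 0' 60; sed -i 's/-\.036/-.046/' p2.py; python3 p2.py | sed -n '3,$p'
```

```text
clock: 18.48
position: [0.628, 0.0329, 0.0307]
ee_rot: [0.129, 0.945, -0.04, 0.299]
ft_force: [-2.8, 5.1, 2.6]
grip_width: 0.298
grasp_force: 58.8
grip rows [0.003 0.001 0.003] [-0.0001 -0.0006  0.0003] | target [0.628 0.032 0.031] at [0.628  0.0329 0.0307] t 18.48 dist 0.001
lift rows [0.003 0.001 0.003] [-0.0576 -0.0005 -0.0815] | target [0.628 0.032 0.131] at [0.628  0.0329 0.0307] t 18.48 dist 0.1
hoverS rows [-0.024  0.001 -0.036] [-0.1153 -0.1997 -0.0398] | target [ 0.644 -0.179  0.129] at [0.628  0.0329 0.0307] t 18.48 dist 0.234
nearS rows [-0.024  0.001 -0.036] [-0.0579 -0.2003  0.022 ] | target [ 0.632 -0.176  0.046] at [0.628  0.0329 0.0307] t 18.48 dist 0.21
placeS rows [-0.024  0.001 -0.036] [-0.0578 -0.1998  0.042 ] | target [ 0.644 -0.179  0.029] at [0.628  0.0329 0.0307] t 18.48 dist 0.212
```

```bash
python3 jog.py '0 0 0 0 0 -.02 0;0 0 0 -.03 0 -.05 0;0 0 0 -.058 0 -.082 0;0 0 0 -.058 0 -.082 0;-.024 0 -.036 -.115 -.2 -.04 0;-.024 0 -.036 -.115 -.2 -.04 0;-.024 0 -.036 -.115 -.2 -.04 0;-.024 0 -.036 -.115 -.2 -.04 0;-.024 0 -.036 -.115 -.2 -.04 0;-.024 0 -.036 -.115 -.2 -.04 0;-.024 0 -.036 -.115 -.2 -.04 0;-.024 0 -.036 -.115 -.2 -.04 0' 60; python3 p2.py | sed -n '5,$p'
python3 - <<'E'
from h import *
t=eyes.camera("top");s=eyes.camera("scene")
A=crop(s,260,70,100,145,4);B=crop(t,310,130,65,145,4)
cv2.imwrite("pics/f1.png",np.hstack([A,B]))
print(sensors.get_obs()["joint_pos"].round(2))
E
```

```text
clock: 19.98
position: [0.6426, -0.1794, 0.129]
ee_rot: [0.108, 0.947, -0.035, 0.299]
ft_force: [0.8, 0.0, -3.6]
grip_width: 0.303
grasp_force: 61.0
hoverS rows [-0.001  0.001  0.   ] [-0.0009  0.0009  0.0002] | target [ 0.644 -0.179  0.129] at [ 0.6426 -0.1794  0.129 ] t 19.98 dist 0.001
nearS rows [-0.001  0.001  0.   ] [0.0565 0.001  0.0621] | target [ 0.632 -0.176  0.046] at [ 0.6426 -0.1794  0.129 ] t 19.98 dist 0.084
placeS rows [-0.001  0.001  0.   ] [0.0565 0.001  0.0821] | target [ 0.644 -0.179  0.029] at [ 0.6426 -0.1794  0.129 ] t 19.98 dist 0.1
[ 0.52  0.1  -0.34  2.05  0.14  0.39  1.42]
```

View pics/f1.png

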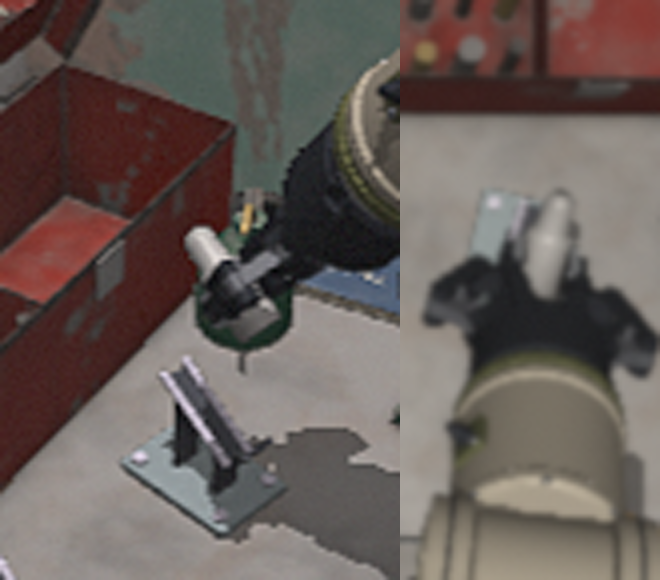

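```bash
python3 jog.py '0 0 0 .02 .001 .02 0;0 0 0 .045 .001 .05 0;0 0 0 .054 .001 .062 0;0 0 0 .054 .001 .07 0;0 0 0 .054 .001 .076 0;0 0 0 .054 .001 .079 0;0 0 0 .054 .001 .081 0;0 0 0 .054 .001 .081 0' 60; python3 p2.py | sed -n '7,$p'
```

```text
clock: 21.08
position: [0.6451, -0.1803, 0.032]
ee_rot: [0.109, 0.947, -0.035, 0.299]
ft_force: [0.2, 0.8, -2.7]
grip_width: 0.302
grasp_force: 61.0
placeS rows [-0.002  0.001 -0.001] [0.003  0.0012 0.0012] | target [ 0.644 -0.179  0.029] at [ 0.6451 -0.1803  0.032 ] t 21.07 dist 0.003
```

```bash
python3 jog.py '0 0 0 0 .001 .001 0;0 0 0 0 .001 .002 0;0 0 0 0 .001 .002 0' 60; python3 p2.py | sed -n '7,$p'
```

```text
clock: 21.45
position: [0.6464, -0.1796, 0.0305]
ee_rot: [0.109, 0.947, -0.035, 0.299]
ft_force: [-4.4, 0.7, 2.9]
grip_width: 0.301
grasp_force: 61.7
placeS rows [-0.002  0.001 -0.001] [ 0.0031  0.0003 -0.0007] | target [ 0.644 -0.179  0.029] at [ 0.6464 -0.1796  0.0305] t 21.45 dist 0.003
```

```bash
python3 jog.py '0 0 0 .001 0 0 0;0 0 0 .002 0 0 0;0 0 0 .003 0 0 0;0 0 0 .003 0 0 0' 60; python3 jog.py '0 0 0 .001 0 0 0;0 0 0 .002 0 0 0;0 0 0 .002 0 0 0' 60
```

```text
clock: 21.95
position: [0.6445, -0.1793, 0.0291]
ee_rot: [0.109, 0.947, -0.035, 0.3]
ft_force: [-0.9, -1.5, 4.9]
grip_width: 0.297
grasp_force: 61.8
clock: 22.32
position: [0.6443, -0.1792, 0.0291]
ee_rot: [0.109, 0.947, -0.035, 0.301]
ft_force: [6.9, -3.6, 2.6]
grip_width: 0.296
grasp_force: 61.1
```

```bash
cat > p3.py <<'E'
from g import *
import io,contextlib
with contextlib.redirect_stdout(io.StringIO()): from fit import *
go([.47,-.15,.16],-35,15,0,"mid")
go([.4235,-.140,.06],-56.5,0,0,"hover")
go([.4235,-.140,-.029],-56.5,0,0,"grip")
print(sensors.get_obs()["joint_pos"].round(2))
E
python3 jog.py '0 0 0 0 0 0 .6;0 0 0 0 0 0 .6;0 0 0 0 0 0 .6;0 0 0 0 0 -.03 .6;0 0 0 0 0 -.07 .6;0 0 0 0 0 -.1 .6;0 0 0 0 0 -.1 .6' 60; python3 p3.py
```

```text
clock: 23.2
position: [0.5866, -0.1659, 0.1111]
ee_rot: [0.109, 0.947, -0.036, 0.3]
ft_force: [0.8, -0.6, -0.7]
grip_width: 0.599
grasp_force: 0.0
mid rows [0.161 0.349 0.348] [ 0.0675 -0.0112 -0.1075] | target [ 0.47 -0.15  0.16] at [ 0.5866 -0.1659  0.1111] t 23.2 dist 0.127
hover rows [0.23  0.586 0.733] [ 0.164  -0.0118 -0.0533] | target [ 0.424 -0.14   0.06 ] at [ 0.5866 -0.1659  0.1111] t 23.2 dist 0.173
grip rows [0.23  0.586 0.733] [ 0.2153 -0.0116  0.0195] | target [ 0.424 -0.14  -0.029] at [ 0.5866 -0.1659  0.1111] t 23.2 dist 0.217
[ 0.59  0.   -0.4   2.2   0.08  0.33  1.46]
```

```bash
python3 jog.py '.161 .349 .348 .068 -.011 -.107 .6;.161 .349 .348 .068 -.011 -.107 .6;.161 .349 .348 .068 -.011 -.107 .6;.23 .586 .733 .164 -.012 -.053 .6;.23 .586 .733 .164 -.012 -.053 .6;.23 .586 .733 .164 -.012 -.053 .6;.23 .586 .733 .164 -.012 -.053 .6;.23 .586 .733 .164 -.012 -.053 .6;.23 .586 .733 .164 -.012 -.053 .6' 60; python3 p3.py|tail -3
```

```text
clock: 24.32
position: [0.4235, -0.1397, 0.0586]
ee_rot: [0.472, 0.881, 0.0, -0.001]
ft_force: [0.5, -0.3, 0.6]
grip_width: 0.603
grasp_force: 0.0
hover rows [-0.001 -0.002  0.002] [-0.0003 -0.0002 -0.0014] | target [ 0.424 -0.14   0.06 ] at [ 0.4235 -0.1397  0.0586] t 24.32 dist 0.001
grip rows [-0.001 -0.002  0.002] [-0.0005 -0.0001  0.0876] | target [ 0.424 -0.14  -0.029] at [ 0.4235 -0.1397  0.0586] t 24.32 dist 0.088
[ 0.63  0.1  -0.43  2.05  0.05  1.    0.76]
```

```bash
python3 jog.py '0 0 0 0 0 .04 .6;0 0 0 0 0 .07 .5;0 0 0 0 0 .083 .5;0 0 0 0 0 .088 .5;0 0 0 0 0 .088 .5' 60;python3 jog.py '0 0 0 0 0 0 .25;0 0 0 0 0 0 0;0 0 0 0 0 0 0;0 0 0 0 0 0 0;0 0 0 0 0 0 0' 40; python3 p3.py|tail -2
```

```text
clock: 24.95
position: [0.4236, -0.1397, -0.029]
ee_rot: [0.473, 0.881, 0.0, -0.001]
ft_force: [0.7, 0.7, 0.6]
grip_width: 0.5
grasp_force: 0.0
clock: 25.58
position: [0.4238, -0.1399, -0.0287]
ee_rot: [0.473, 0.881, 0.0, -0.001]
ft_force: [-2.0, 0.9, 6.3]
grip_width: 0.206
grasp_force: 39.0
grip rows [-0.    -0.002  0.   ] [ 0.0001 -0.0003  0.0003] | target [ 0.424 -0.14  -0.029] at [ 0.4238 -0.1399 -0.0287] t 25.57 dist 0.0
[ 0.6   0.25 -0.41  2.12  0.14  0.8   0.69]
```

```bash
python3 jog.py '0 0 0 0 0 0 .45;0 0 0 0 0 0 .45;0 0 0 0 0 .004 .45;0 0 0 0 0 .004 .45;0 0 0 0 0 .004 0;0 0 0 0 0 .004 0;0 0 0 0 0 .004 0;0 0 0 0 0 .004 0' 60
cat > p4.py <<'E'
from g import *
import io,contextlib
with contextlib.redirect_stdout(io.StringIO()): from fit import *
S=pt(long,-.043,.043,.011);D=-.043   # grip 12 mm below the seat; TCP(rep) D past the axis
go([.424,-.14,.10],-56.5,0,0,"up")
go([.50,-.06,.20],-35,15,0,"mid")
U=np.array([.8192*np.cos(-.2738),.8192*np.sin(-.2738),.5736])
go(S+.003*U,-15.7,35,D+.08,"hover")
go(S+.003*U,-15.7,35,D+.012,"near")
go(S+.003*U,-15.7,35,D,"place")
print(sensors.get_obs()["joint_pos"].round(2))
E
python3 p4.py
```

```text
clock: 26.58
position: [0.4231, -0.1395, -0.0335]
ee_rot: [0.473, 0.881, 0.0, -0.002]
ft_force: [-1.6, 1.1, 6.3]
grip_width: 0.21
grasp_force: 59.0
up rows [-0.001 -0.003  0.001] [-0.0004  0.0003 -0.1335] | target [ 0.424 -0.14   0.1  ] at [ 0.4231 -0.1395 -0.0335] t 26.57 dist 0.133
mid rows [-0.049 -0.262 -0.373] [ 0.0246  0.1078 -0.2335] | target [ 0.5  -0.06  0.2 ] at [ 0.4231 -0.1395 -0.0335] t 26.57 dist 0.258
hover rows [-0.217 -0.588 -0.689] [ 0.0528  0.2464 -0.1393] | target [0.6   0.04  0.106] at [ 0.4231 -0.1395 -0.0335] t 26.57 dist 0.288
near rows [-0.217 -0.588 -0.689] [ 0.023   0.2719 -0.0837] | target [0.637 0.03  0.05 ] at [ 0.4231 -0.1395 -0.0335] t 26.57 dist 0.285
place rows [-0.217 -0.588 -0.689] [ 0.0178  0.2764 -0.0739] | target [0.644 0.028 0.04 ] at [ 0.4231 -0.1395 -0.0335] t 26.57 dist 0.287
[ 0.6   0.26 -0.41  2.12  0.14  0.79  0.69]
```

```bash
python3 jog.py '0 0 0 0 0 -.05 0;0 0 0 0 0 -.1 0;0 0 0 0 0 -.133 0;-.049 -.262 -.373 .025 .108 -.233 0;-.049 -.262 -.373 .025 .108 -.233 0;-.049 -.262 -.373 .025 .108 -.233 0;-.049 -.262 -.373 .025 .108 -.233 0;-.217 -.588 -.689 .053 .246 -.139 0;-.217 -.588 -.689 .053 .246 -.139 0;-.217 -.588 -.689 .053 .246 -.139 0;-.217 -.588 -.689 .053 .246 -.139 0;-.217 -.588 -.689 .053 .246 -.139 0;-.217 -.588 -.689 .053 .246 -.139 0;-.217 -.588 -.689 .053 .246 -.139 0' 60; python3 p4.py|tail -4
python3 - <<'E'
from h import *
t=eyes.camera("top");s=eyes.camera("scene")
A=crop(s,220,160,100,145,4);B=crop(t,240,130,65,145,4)
cv2.imwrite("pics/g1.png",np.hstack([A,B]))
E
```

```text
clock: 28.32
position: [0.5996, 0.039, 0.1062]
ee_rot: [0.132, 0.944, -0.041, 0.298]
ft_force: [0.9, 0.1, -4.2]
grip_width: 0.207
grasp_force: 60.4
hover rows [-0.001  0.001 -0.002] [0.0004 0.0012 0.0003] | target [0.6   0.04  0.106] at [0.5996 0.039  0.1062] t 28.32 dist 0.001
near rows [-0.001  0.001 -0.002] [0.0005 0.0013 0.0683] | target [0.637 0.03  0.05 ] at [0.5996 0.039  0.1062] t 28.32 dist 0.068
place rows [-0.001  0.001 -0.002] [0.0005 0.0013 0.0803] | target [0.644 0.028 0.04 ] at [0.5996 0.039  0.1062] t 28.32 dist 0.08
[ 0.4   0.06 -0.76  2.16  0.78  0.56  0.35]
```

View pics/g1.png

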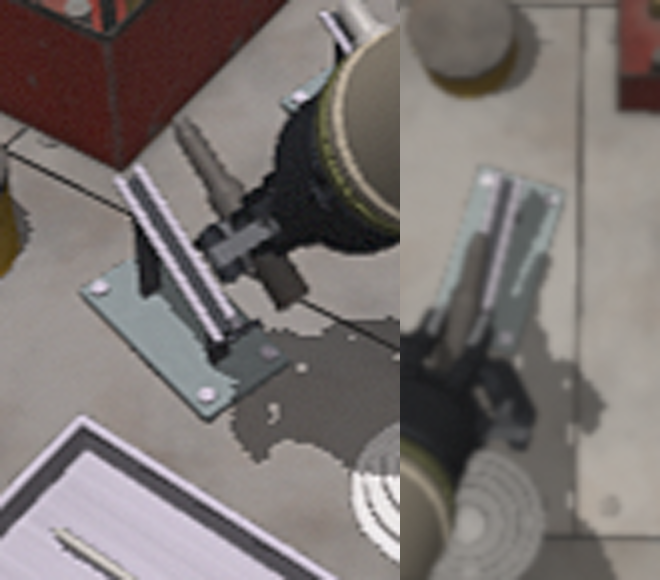

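Run:
```python
from fit import *
b=pt(long,-.043,0,0);M=np.array([pt(long,-.043,1,0)-b,pt(long,-.043,0,1)-b])
p,e=tri(px(180,124,4,220,160),px(78,238,4,240,130));print(p,e,"s,out",M@(p-b))
n=R.from_euler("z",long[2]).apply([0,1,0]);print("lat",n@(p-b))
for s in(.003,.113):
  q=pt(long,-.043,s,.091);print(s,(proj("scene",q)[0]-[220,160]+.5)*4,(proj("top",q)[0]-[240,130]+.5)*4+[400,0])
```

```text
rest [ 0.6314  0.0314 -0.2738] -15.69 res [[-0.3, 0.1], [0.3, 0.2], [-0.1, 0.5], [-0.3, 0.6], [-1.1, -1.0], [-0.4, 0.3], [0.7, -0.7]]
rest [ 0.6324 -0.1761 -0.227 ] -13.01 res [[0.2, 0.1], [-0.1, -0.1], [-0.4, 0.9], [-0.5, 0.4], [-0.8, -0.2], [-0.3, -0.4], [0.5, -1.2]]
[0.62465914 0.0323224  0.17980823] 0.0010614695137931903 s,out [0.10989408 0.09372567]
lat -0.0009139551785170823
0.003 [289.81175969 303.07416679] [445.32298464 381.8669491 ]
0.113 [173.01787241 121.4892264 ] [479.49598419 232.37331733]
```

```bash
python3 jog.py '0 0 0 -.003 .001 .03 0;0 0 0 -.003 .001 .055 0;0 0 0 -.003 .001 .068 0;0 0 0 -.003 .001 .073 0;0 0 0 -.003 .001 .076 0;0 0 0 -.003 .001 .078 0;0 0 0 -.003 .001 .078 0' 60; python3 jog.py '0 0 0 0 0 .001 0;0 0 0 0 0 .002 0;0 0 0 0 0 .002 0' 60;python3 p4.py|tail -2
```

```text
clock: 29.3
position: [0.645, 0.0284, 0.0435]
ee_rot: [0.13, 0.945, -0.041, 0.298]
ft_force: [0.1, 0.0, -4.1]
grip_width: 0.204
grasp_force: 60.4
clock: 29.68
position: [0.6461, 0.028, 0.0414]
ee_rot: [0.13, 0.945, -0.041, 0.298]
ft_force: [-0.5, 0.7, -3.0]
grip_width: 0.208
grasp_force: 60.4
place rows [-0. -0. -0.] [ 0.0024 -0.0007 -0.0001] | target [0.644 0.028 0.04 ] at [0.6461 0.028  0.0414] t 29.68 dist 0.002
[ 0.33  0.29 -0.67  2.11  1.14  0.54  0.08]
```

```bash
python3 jog.py '0 0 0 0 0 .001 0;0 0 0 0 0 .0015 0;0 0 0 0 0 .0015 0' 60; python3 jog.py '0 0 0 .001 0 0 0;0 0 0 .002 0 0 0;0 0 0 .003 0 0 0;0 0 0 .003 0 0 0' 60
```

```text
clock: 30.05
position: [0.647, 0.0281, 0.0403]
ee_rot: [0.13, 0.945, -0.041, 0.298]
ft_force: [-0.6, 0.9, -2.1]
grip_width: 0.207
grasp_force: 60.6
clock: 30.55
position: [0.6446, 0.0287, 0.0386]
ee_rot: [0.13, 0.945, -0.041, 0.298]
ft_force: [-0.8, 1.4, -0.4]
grip_width: 0.209
grasp_force: 60.7
```

```bash
python3 jog.py '0 0 0 0 0 .001 0;0 0 0 .001 0 .001 0;0 0 0 .002 0 .001 0;0 0 0 .002 0 .001 0' 60; python3 jog.py '0 0 0 .001 0 0 0;0 0 0 .002 0 0 0;0 0 0 .002 0 0 0' 60;python3 p4.py|tail -2
```

```text
clock: 31.05
position: [0.6448, 0.0288, 0.0384]
ee_rot: [0.13, 0.944, -0.041, 0.299]
ft_force: [-5.6, 1.0, 11.2]
grip_width: 0.207
grasp_force: 62.1
clock: 31.42
position: [0.6447, 0.0288, 0.0384]
ee_rot: [0.131, 0.944, -0.041, 0.3]
ft_force: [2.5, -1.1, 9.3]
grip_width: 0.209
grasp_force: 61.4
place rows [ 0.     0.005 -0.001] [-0.0007 -0.0012 -0.0017] | target [0.644 0.028 0.04 ] at [0.6447 0.0288 0.0384] t 31.43 dist 0.002
[ 0.32  0.29 -0.67  2.12  1.16  0.53  0.05]
```

```bash
python3 jog.py '0 0 0 0 0 0 .5;0 0 0 0 0 0 .5;0 0 0 0 0 0 .5;0 0 0 0 0 -.03 .5;0 0 0 0 0 -.08 .5;0 0 0 0 0 -.13 .5;0 0 0 0 0 -.18 .5;0 0 0 .1 0 -.22 .5;0 0 0 .1 0 -.22 .5;0 0 0 .1 0 -.22 .5' 60
python3 - <<'E'
from h import *
t=eyes.camera("top");s=eyes.camera("scene")
A=crop(s,200,110,130,200,3)
B=np.vstack([crop(t,240,130,130,95,3),crop(t,170,185,130,105,3)])
cv2.imwrite("pics/h1.png",np.hstack([A[:600],B[:600]]))
E
```

```text
clock: 32.67
position: [0.4397, 0.0856, 0.1575]
ee_rot: [0.129, 0.945, -0.042, 0.298]
ft_force: [0.2, 0.2, 0.5]
grip_width: 0.496
grasp_force: 0.0
```

View pics/h1.png

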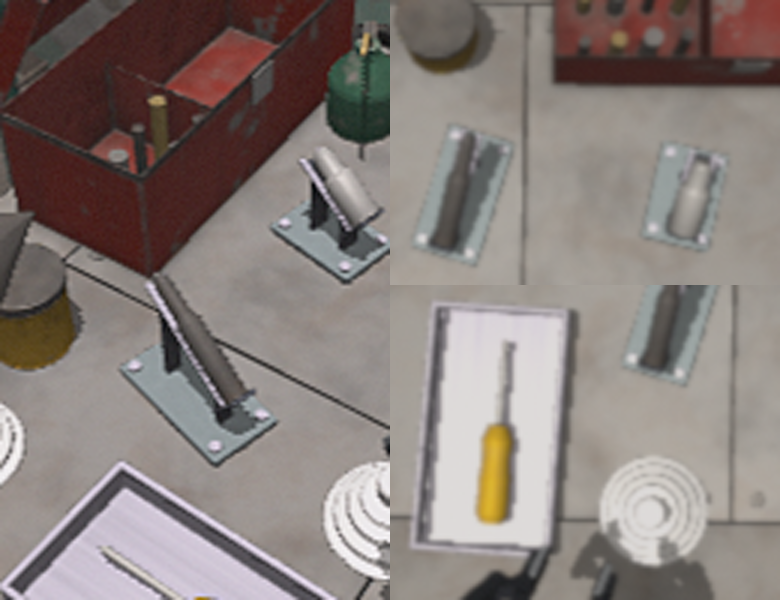

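```bash
python3 -c "
from workcell import manip, eyes, sensors
print(manip.hand_in())"
```

```text
the job is handed in; nothing more can be done
None
```

I handed the job in at about 33 s: the screwdriver lies flat in the tray, the stubby punch is on the short rest and the slender punch on the long rest, both nose up. I felt each punch meet its stop plate before letting go, and the last picture shows all three in place, but the hand-in gave no verdict.

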